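# Sort samples onto the carrier board and hold it out over the riser's edge

### The arm

A 7-joint arm with a two-finger parallel gripper is mounted at the origin on the work surface. World frame = base frame: x ahead of the robot, y to its left, z up, the work surface at z = 0. Lengths are in m, angles in rad, forces in N, time in s.
With the tool pointing down it reaches from about 0.425 to 1.025 m from the base axis. Payload 3.6 kg.
Tool frame: the origin (TCP) lies on the centre line of the jaws, within the pads' length; the fingertips stand 25 mm ahead of it and the grasp point (between the pads) lies 6 mm ahead of it; z points along the fingers, y is the line along which they close (so a half turn about z gives the same grasp; the last joint's range is limited). The gripper opens to 85 mm and grips with 20 to 120 N. Pads are 22 mm wide; open, the fingers measure 114 mm over their backs; the gripper's body (76 mm by 85 mm) begins 54 mm behind the grasp point. The pads swing forward as they close: fully open they stand 13 mm farther back than shut.
Start: joints at [1.169, 0.591, 0.048, 1.609, -0.033, 0.943, -0.034], TCP at [0.22, -0.691, 0.256] pointing down, gripper open.
Joint ranges: [-2.69, 2.69], [-0.47, 2.24], [-1.27, 1.36], [0.19, 2.51], [-1.53, 4.68], [0.08, 2.07], [-3.09, 3.09]. Speed limits (rad/s): [2.57, 2.57, 3.14, 3.14, 3.14, 3.14, 3.14].

### API

Orientations are given as a rotation vector (axis times angle).
In Python, from rig import monitor, imaging, order, models gives the robot as it stands.
- The arm moves only by the tool apply_moves, never from a script. Its argument "plan" is a list of rows, each a list of 4 numbers: the shift along the world's x, y, z in cm, then the turn about the world's z in rad. In form: [[tx, ty, tz, turn], ...]. A call has 1 to 8 rows; each row shifts and turns the commanded pose from where the row before left it; what a row does not reach is not made up. A row lasts 1/12 s, in which the tool goes at most 41.7 mm and 7.16 degrees, less where a joint would pass 70% of its speed; a pose out of reach is approached as far as the arm can. A call is refused whole if a number of a shift passes 4.17 or a number of a turn 0.125, either way. A call with a gripper value outside its range is refused whole. "hand" is the opening, from 0 (shut) to 1 (fully open), set as the call begins (left out, the last holds). The fingers move at their own pace and stop on an object; "newtons" is the grip in N (left out, the last holds). Time passes only in rows, so rows that do not move let the fingers close. It gives the time, the measured TCP pose, the force, the opening and the grip force at its end, in the units of the state.
- monitor.observe(): the state, without advancing time (a new reading comes with each control period).
- imaging.snapshot(name): name is "side" or "top"; returns a dict with "img" (480x640x3 uint8, red, green, blue), "camera_matrix" (3x3 intrinsics, pixels), "view" (4x4, takes a point from world to camera coordinates). Camera axes: x right, y down, z forward; pixel columns grow to the right and rows downward; lengths in m; the calibration is good to about 2 mm. A picture is of the moment at which its call begins. There is no depth.
- order.sign_off(): hands the job in; it is judged then, once.
Trained networks look in a picture, given as the dict that the camera call returned (one of the last four; its "shot" number tells which), for a name from the list of things; names that differ only in an ending like _2 or _b are one class to them, and where a whole thing is asked for, a point or a joint stands for the part that bears it (a point fixed in the world has none). Each returns a list of dicts, best first, with "confidence" (0 to 1); they miss things now and then, are a little off and sometimes report something else, mostly with a low value. They report only what shows in the picture. A call takes as long as a camera call.
- models.spot_in(picture, name): "bbox" ([centre column, centre row, width, height] in pixels, round what is visible of it).
- models.pinpoint(picture, name): "xy" ([column, row] in pixels: a listed point, or the origin of a listed thing).
The state is a dict: "t": time; "joint_positions": joint angles; "dq": joint speeds; "joint_torque": joint torques, N m; "ee_pos": TCP position; "orientation": TCP orientation; "wrist_force": force on the tool from outside, world axes, zero at the start; "ft_torque": the same for the moment, N m; "grip_width": finger opening in m; "grip_force": force on a finger pad.
Only numpy, scipy, OpenCV 4.12 (cv2) and the standard library are available. Lean on these libraries where they do the work, as an engineer would, in place of code of your own. Each camera call takes 0.05 s, during which the arm holds its last target. There are 200 camera calls.

### The job

Sort the loose samples onto the white carrier board that lies on the grey riser: stand both amber vials upright in its blue bin and the green-and-white carton upright in its yellow bin, and let go of them. Then slide the loaded board straight outward, by its black grip, until its front edge is above the orange tape on the bench; out there it would tip over, so keep hold of it, level and still on the riser, and finish while holding. Never let the board tip, and leave everything else on the bench where it is.

Things in the scene. Friction and masses are not known exactly. Their poses are not given: they have to be found in the camera images.
- riser: Fixed bench riser: grey level plate on two aluminium legs, 220 (its x) x 320 (its y) x 60 mm high. Origin: centre of its underside, on the bench. Its +y is the outward direction; its front edge is at +160 mm in y. The board slides on its flat top, 60 mm above the bench. There are no guides.
- board: Loose white plastic board, 180 (x) x 340 (y) x 8 mm, 0.6 kg, lying on the riser. Origin: centre of its underside; +y points outward, z up. Fixed to it: blue bin (-x side) and yellow bin (+x side) at the outward end, black grip at the inner end. Loaded and out at the tape, it tips outward unless its inner end is held down (1 to 6 N at the grip).
- board_front (a point): Middle of the board's front (outward, +y) edge, on its top face, 170 mm in +y from the board's origin and 8 mm above its underside.
- grip (a point): Centre of the black upright grip tab on the board's inner end: tab 80 (x) x 14 (y) x 40 mm high, standing on the board top; this point is 20 mm below its top and 20 mm above the board top, at board x 0, y -145 mm. Axes as the board's. 18 mm of bare board lies behind it, 173 mm between it and the bins.
- blue_bin (a point): Centre of the inner floor of the blue bin (for the vials): inside 78 (x) x 122 (y) mm, walls 4 mm thick rising 18 mm above this floor. Floor 12 mm above the board's underside. Axes as the board's.
- yellow_bin (a point): Centre of the inner floor of the yellow bin (for the carton): same size as the blue bin, beside it on the +x side, 88 mm from centre to centre.
- tape: Strip of orange tape stuck flat on the bench, the mark: 280 (x) x 20 (y) mm, no thickness to speak of, parallel to the riser's front edge, 165 to 200 mm outward of it. Origin: its centre; +y points outward as the riser's.
- vial_a_mid (a point): Amber glass vial with white screw cap, standing on the bench: diameter 27, height 58 mm, about 50 g. This point is its centre, half-way up; z along its axis.
- vial_b_mid (a point): Second amber vial, identical to the first.
- carton_mid (a point): Small green-and-white carton, 36 x 36 mm, 60 mm tall, standing on the bench, rigid, about 60 g. This point is its centre, half-way up; x and y square to its sides.
- vial_a: The first vial's body, origin at the centre of its foot.
- vial_b: The second vial's body, origin at the centre of its foot.
- carton: The carton's body, origin at the centre of its foot.
- tube_rack: Bystander: pink tube rack, 100 x 64 mm, 60 mm high with tubes. Origin under its centre. Leave it.
- tip_box: Bystander: blue box of yellow pipette tips, 115 x 78 x 49 mm. Origin under its centre. Leave it.
- pen_cup: Bystander: grey pen cup, diameter 70 mm, 100 mm high, pens to 155 mm. Leave it.
- beaker: Bystander: pale plastic beaker, diameter 90 mm, 110 mm high. Leave it.
- pipette: Bystander: hand pipette lying on a narrow rest, 200 mm long, 45 mm high. Origin under its handle. Leave it.

How it is judged:
On the way, in this order (a step that is already met when the one before it is completed fails the run):
1. both vials stand upright in the blue bin and the carton in the yellow bin, let go (x of vial_a_mid in the frame of blue_bin between -0.039 and 0.039 m and y of vial_a_mid in the frame of blue_bin between -0.061 and 0.061 m and z of vial_a_mid in the frame of blue_bin between 0.021 and 0.037 m and angle between each of vial_a_mid, vial_b_mid, carton_mid's own z axis and vertical below 0.2 rad and x of vial_b_mid in the frame of blue_bin between -0.039 and 0.039 m and y of vial_b_mid in the frame of blue_bin between -0.061 and 0.061 m and z of vial_b_mid in the frame of blue_bin between 0.021 and 0.037 m and x of carton_mid in the frame of yellow_bin between -0.039 and 0.039 m and y of carton_mid in the frame of yellow_bin between -0.061 and 0.061 m and z of carton_mid in the frame of yellow_bin between 0.022 and 0.038 m and contact force between the fingers and vial_a below 0.05 N and contact force between the fingers and vial_b below 0.05 N and contact force between the fingers and carton below 0.05 N), for 0.2 s.
2. the loaded board is out with its front edge above the tape, level on the riser and held by the robot (x of vial_a_mid in the frame of blue_bin between -0.039 and 0.039 m and y of vial_a_mid in the frame of blue_bin between -0.061 and 0.061 m and z of vial_a_mid in the frame of blue_bin between 0.021 and 0.037 m and angle between each of vial_a_mid, vial_b_mid, carton_mid's own z axis and vertical below 0.2 rad and x of vial_b_mid in the frame of blue_bin between -0.039 and 0.039 m and y of vial_b_mid in the frame of blue_bin between -0.061 and 0.061 m and z of vial_b_mid in the frame of blue_bin between 0.021 and 0.037 m and x of carton_mid in the frame of yellow_bin between -0.039 and 0.039 m and y of carton_mid in the frame of yellow_bin between -0.061 and 0.061 m and z of carton_mid in the frame of yellow_bin between 0.022 and 0.038 m and y of board_front in the frame of tape between -0.01 and 0.01 m and x of board_front in the frame of riser between -0.045 and 0.045 m and angle between the y axis of grip and the y axis of riser, either way round below 0.14 rad and angle between board_front's own z axis and vertical below 0.035 rad and z of board_front in the frame of riser between 0.06 and 0.076 m and contact force between any of the fingers, the arm and board above 0.5 N), for 0.2 s.
At the end, for the whole second after the job is handed in: Vials in blue bin, carton in yellow, upright within 11 degrees, fingers off them. Middle of the board's front edge within 10 mm of the tape's centre line; board straight within 8 degrees, within 45 mm of the riser's middle, level within 2 degrees, still, robot on it with 0.5 N or more (all of step 2 and contact force between the fingers and vial_a below 0.05 N and contact force between the fingers and vial_b below 0.05 N and contact force between the fingers and carton below 0.05 N and linear speed of board below 0.02 m/s and angular speed of board below 0.1 rad/s); the arm keeps its last pose, push and grip.
It fails at once if the board tips (more than 7 degrees) (angle between board_front's own z axis and vertical above 0.12 rad).
It fails at once if a bystander is moved more than 25 mm (distance of any of tube_rack, tip_box, pen_cup, beaker, pipette from where it was at the start of the episode above 0.025 m).
It also fails if it takes over 70 s, if anything falls off the work surface, if the arm or the gripper's body presses on something with over 40 N, if the wrist force passes 120 N, or if a joint passes its speed limit or range.

## Working session

There is one attempt and no reset: what is moved stays moved. The work goes in short steps, Python scripts to look and compute and a tool call to move; the robot and the scene stay as the last step left them, time stands still between calls to the robot, and variables do not carry over. Pictures are saved under pics/ and viewed, at most 10 in all, crops included, and the job is handed in when it is done.

Besides the shell and the picture viewer there is one more tool, called after "Call:" as a command line: name --pt "numbers of a row" for each row, then --argument value for the rest. apply_moves: Moves the arm, as the interface text tells. Its arguments: {"type":"object","properties":{"plan":{"type":"array"},"hand":{"type":"number"},"newtons":{"type":"number"}},"required":["plan"]}

```bash
mkdir -p pics; cat > h.py <<'E'
import numpy as np, cv2
from rig import monitor, imaging, order, models
def ray(p,xy):
    K=np.array(p["camera_matrix"]);V=np.array(p["view"])
    d=V[:3,:3].T@np.linalg.solve(K,[xy[0],xy[1],1]); return -V[:3,:3].T@V[:3,3], d
def atz(p,xy,z):
    o,d=ray(p,xy); return o+d*(z-o[2])/d[2]
def tri(obs):
    A=0;b=0
    for p,xy in obs:
        o,d=ray(p,xy);d=d/np.linalg.norm(d);M=np.eye(3)-np.outer(d,d);A=A+M;b=b+M@o
    return np.linalg.solve(A,b)
def proj(p,X):
    V=np.array(p["view"]);c=V[:3,:3]@X+V[:3,3];u=np.array(p["camera_matrix"])@c;return u[:2]/u[2]
def save(p,n): cv2.imwrite("pics/"+n,cv2.cvtColor(p["img"],cv2.COLOR_RGB2BGR))
E
python3 - <<'E'
from h import *
np.set_printoptions(precision=3,suppress=True)
s=monitor.observe();print(s["ee_pos"],s["orientation"],s["t"],s["grip_width"])
P={n:imaging.snapshot(n) for n in("top","side")}
Z=dict(riser=0,board=.06,board_front=.068,grip=.088,blue_bin=.072,yellow_bin=.072,tape=0,vial_a_mid=.029,carton_mid=.03,tube_rack=0,tip_box=0,pen_cup=0,beaker=0,pipette=0)
for n,p in P.items():
    save(p,n+"0.png")
    print(n,ray(p,(320,240))[0])
    for k,z in Z.items():
        for r in models.pinpoint(p,k)[:3]:
            if r["confidence"]>.2: print(k,round(r["confidence"],2),np.array(r["xy"]),atz(p,r["xy"],z))
print(monitor.observe()["t"])
E
```

```text
[ 0.22  -0.69   0.255] [-3.102 -0.483  0.001] 0.0 0.08538565659330259
top [0.439 0.069 1.205]
riser 0.21 [450. 176.] [ 0.74 -0.28  0.  ]
board 0.92 [424.6 264. ] [ 0.531 -0.199  0.06 ]
board_front 0.66 [424.2 261.3] [ 0.536 -0.197  0.068]
board_front 0.59 [346.5 261.8] [ 0.536 -0.03   0.068]
grip 0.72 [494.9 260. ] [ 0.537 -0.343  0.088]
blue_bin 0.67 [379.9 281.9] [ 0.493 -0.1    0.072]
blue_bin 0.37 [185.8 298.2] [0.461 0.309 0.072]
yellow_bin 0.94 [379.1 242.9] [ 0.576 -0.1    0.072]
yellow_bin 0.4 [495.4 264.7] [ 0.528 -0.349  0.072]
tape 0.62 [424.5 264.2] [ 0.536 -0.213  0.   ]
tape 0.59 [291.9 263.5] [0.539 0.088 0.   ]
vial_a_mid 0.55 [186.1 297. ] [0.464 0.318 0.029]
carton_mid 0.74 [258.6 293.7] [0.47 0.16 0.03]
carton_mid 0.56 [255.4 242.6] [0.583 0.168 0.03 ]
carton_mid 0.24 [186.1 214.2] [0.647 0.321 0.03 ]
tube_rack 0.57 [191.4 294. ] [0.472 0.312 0.   ]
pen_cup 0.89 [450.1 174.9] [ 0.743 -0.28   0.   ]
beaker 0.93 [333.4 163. ] [ 0.772 -0.009  0.   ]
pipette 0.7 [145.5 333.8] [0.385 0.411 0.   ]
side [0.113 0.866 0.735]
riser 0.48 [336.7 165.6] [ 0.739 -0.277  0.   ]
r
[... 273 characters left out ...]
 [0.512 0.509 0.088]
blue_bin 0.8 [397.  201.2] [ 0.495 -0.099  0.072]
yellow_bin 0.98 [364.4 190.4] [ 0.573 -0.101  0.072]
tape 0.64 [337.1 272. ] [0.53  0.093 0.   ]
vial_a_mid 0.7 [304.  346.2] [0.467 0.315 0.029]
carton_mid 0.83 [293.5 270.7] [0.586 0.164 0.03 ]
tube_rack 0.86 [201.2 396.5] [0.563 0.463 0.   ]
tip_box 0.87 [209.1 321.6] [0.658 0.33  0.   ]
tip_box 0.55 [350.  294.1] [0.477 0.137 0.   ]
pen_cup 0.83 [336.4 161.1] [ 0.752 -0.297  0.   ]
pen_cup 0.69 [399.2 199.9] [ 0.534 -0.211  0.   ]
pen_cup 0.5 [209.3 320.5] [0.659 0.327 0.   ]
beaker 0.9 [263.8 214.1] [0.771 0.001 0.   ]
beaker 0.57 [426.8 145.8] [ 0.583 -0.499  0.   ]
pipette 0.75 [315.2 425.2] [0.385 0.417 0.   ]
1.5
```

View pics/top0.png

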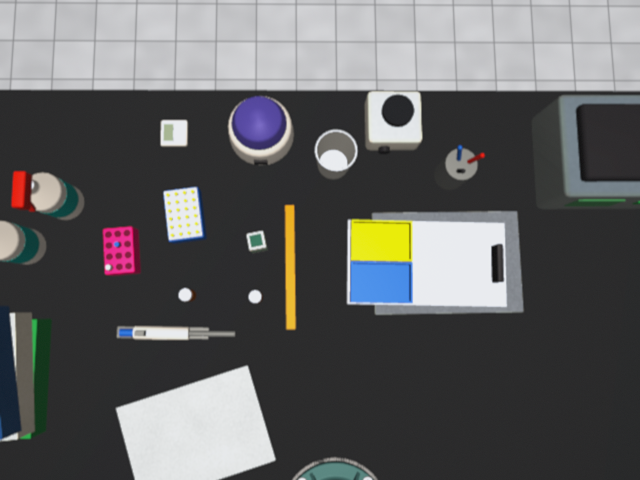

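View pics/side0.png

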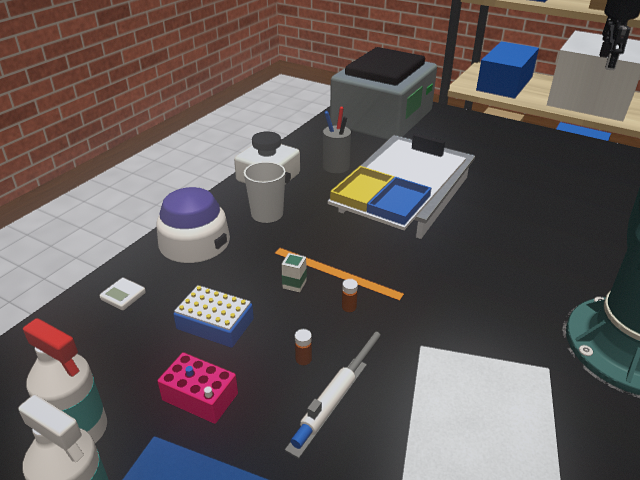

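The pictures show the vials' white caps at top (185,295) and (255,297), the carton at (256,241) and the tape at (290,267). The bins are at the board's outward (+y) end and the grip is at (497,263).

```bash
python3 - <<'E'
from h import *
np.set_printoptions(precision=4,suppress=True)
p=imaging.snapshot("top");s=imaging.snapshot("side")
g=p["img"].astype(int);hsv=cv2.cvtColor(p["img"],cv2.COLOR_RGB2HSV)
def blob(m,c0,c1,r0,r1):
    k=np.zeros(m.shape,np.uint8);k[r0:r1,c0:c1]=m[r0:r1,c0:c1]
    n,l,st,c=cv2.connectedComponentsWithStats(k);i=1+np.argmax(st[1:,4])
    pts=np.argwhere(l==i)[:,::-1].astype(np.float32);return c[i],cv2.minAreaRect(pts),st[i]
w=(g.min(2)>110).astype(np.uint8)
def yaw(r,z):
    b=[atz(p,q,z)[:2] for q in cv2.boxPoints(r)];return [np.round(np.arctan2(*(b[i+1]-b[i])[::-1]),3) for i in(0,1)],np.array(b)
for n,box in dict(va=(170,200,285,310),vb=(243,268,285,310)).items():
    c,r,st=blob(w,*box);print(n,c,st,atz(p,c,.058))
c,r,st=blob((g.max(2)>70).astype(np.uint8),240,272,226,256);print("carton",st,atz(p,r[0],.06),yaw(r,.06))
o=((hsv[...,0]<25)&(hsv[...,1]>150)&(hsv[...,2]>120)).astype(np.uint8)
c,r,st=blob(o,275,305,195,340);print("tape",atz(p,c,0),yaw(r,0))
b=((g.max(2)>190)).astype(np.uint8)
c,r,st=blob(b,340,515,210,312);print("board",st,atz(p,r[0],.068),yaw(r,.068))
c,r,st=blob((g.max(2)<60).astype(np.uint8),485,506,238,290);print("grip",st,atz(p,r[0],.1),yaw(r,.108))
for k in("vial_a_mid","carton_mid"):
    print(k,[(round(r["confidence"],2),np.array(r["xy"]),atz(s,r["xy"],.03)) for r in models.pinpoint(s,k)[:3]])
for n,a,b in(("bb",p,s),):
    for k in("blue_bin","yellow_bin","grip","board_front"):
        for q in(p,s): r=models.pinpoint(q,k)[0];print(k,round(r["confidence"],2),atz(q,r["xy"],dict(blue_bin=.072,yellow_bin=.072,grip=.088,board_front=.068)[k]))
E
```

```text
va [184.5649 294.3506] [178 288  14  14 154] [0.4693 0.3149 0.058 ]
vb [254.6184 296.2895] [248 290  14  14 152] [0.4642 0.1664 0.058 ]
carton [246 230  21  22 377] [0.5834 0.1644 0.06  ] ([np.float64(-1.374), np.float64(-2.943)], array([[0.6008, 0.1888],
       [0.6088, 0.1487],
       [0.5661, 0.1401],
       [0.5582, 0.18  ]]))
tape [0.5304 0.0923 0.    ] ([np.float64(-1.573), np.float64(3.139)], array([[0.6729, 0.1033],
       [0.6729, 0.0804],
       [0.3925, 0.0812],
       [0.3926, 0.1034]]))
board [  347   220   160    87 12514] [ 0.5331 -0.2028  0.068 ] ([np.float64(-0.033), np.float64(-1.592)], array([[ 0.447 , -0.0286],
       [ 0.6287, -0.0346],
       [ 0.6214, -0.3817],
       [ 0.4386, -0.3689]]))
grip [492 246  11  36 253] [ 0.5284 -0.3418  0.1   ] ([np.float64(-1.532), np.float64(3.135)], array([[ 0.5639, -0.3288],
       [ 0.5647, -0.3493],
       [ 0.4918, -0.3488],
       [ 0.491 , -0.3285]]))
vial_a_mid [(0.91, array([304.1, 347.7]), array([0.4651, 0.3188, 0.03  ]))]
carton_mid [(0.62, array([296.7, 271.5]), array([0.5793, 0.1627, 0.03  ])), (0.6, array([347. , 307.3]), array([0.4506, 0.1996, 0.03  ]))]
blue_bin 0.87 [ 0.4896 -0.0975  0.072 ]
blue_bin 0.66 [ 0.4918 -0.0918  0.072 ]
yellow_bin 0.9 [ 0.5773 -0.0993  0.072 ]
yellow_bin 0.92 [ 0.5668 -0.1038  0.072 ]
grip 0.6 [ 0.4931 -0.0961  0.088 ]
grip 0.81 [ 0.5214 -0.3373  0.088 ]
board_front 0.89 [ 0.5317 -0.0377  0.068 ]
board_front 0.73 [ 0.5419 -0.0329  0.068 ]
```

Call:
apply_moves --pt "2.4 3.2 0 -0.1" --pt "2.4 3.2 0 -0.1" --pt "2.4 3.2 0 -0.1" --pt "2.4 3.2 0 0" --pt "2.4 3.2 0 0" --pt "2.4 3.2 0 0" --pt "2.4 3.2 0 0" --pt "2.4 3.2 0 0" --hand 1 --newtons 25

```text
t: 2.77
ee_pos: [0.4133, -0.4331, 0.2566]
orientation: [3.141, 0.014, 0.001]
wrist_force: [2.2, 0.1, 0.4]
grip_width: 0.0852
grip_force: 0.0
```

Call:
apply_moves --pt "2.4 3.2 0 0" --pt "2.4 3.2 0 0" --pt "0 3.8 0 0" --pt "0 3.8 0 0" --pt "0 3.8 0 0" --pt "0 3.8 0 0" --pt "0 3.8 0 0" --pt "0 3.8 0 0"

```text
t: 3.43
ee_pos: [0.4602, -0.141, 0.2566]
orientation: [3.141, 0.013, 0.001]
wrist_force: [0.4, -0.3, 0.2]
grip_width: 0.0855
grip_force: 0.0
```

Call:
apply_moves --pt "0 3.8 0 0" --pt "0 3.8 0 0" --pt "0 3.8 0 0" --pt "0 3.8 0 0" --pt "0 3.8 0 0" --pt "0 3.8 0 0" --pt "0 3.8 -1 0" --pt "0 0 0 0"

```text
t: 4.1
ee_pos: [0.4602, 0.1323, 0.2461]
orientation: [-3.136, -0.033, -0.002]
wrist_force: [-0.0, 0.3, -0.1]
grip_width: 0.0851
grip_force: 0.0
```

Call:
apply_moves --pt "0.4 3.4 -2 0" --pt "0 0 -4 0" --pt "0 0 -4 0" --pt "0 0 -4 0" --pt "0 0 -3 0" --pt "0 0 -2 0" --pt "0 0 -0.9 0" --pt "0 0 0 0"

```text
t: 4.77
ee_pos: [0.4636, 0.1569, 0.0457]
orientation: [3.14, 0.014, -0.005]
wrist_force: [-0.5, -0.2, -0.2]
grip_width: 0.0856
grip_force: 0.0
```

```bash
python3 - <<'E'
from h import *
s=monitor.observe();print(s["ee_pos"],s["orientation"])
p=imaging.snapshot("side");t=imaging.snapshot("top")
im=np.hstack([cv2.resize(p["img"][220:400,240:440],(400,360)),cv2.resize(t["img"][210:390,160:360],(400,360))])
save({"img":im},"g1.png")
E
```

```text
[0.46364037 0.15687969 0.04565033] [ 3.14013927  0.01396626 -0.00493787]
```

View pics/g1.png

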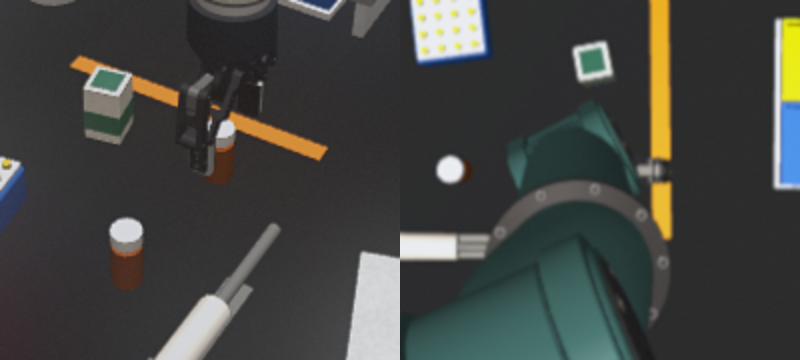

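The left crop shows the open fingers straddling the vial at about (222,150), a little short in y. I'll correct by 0.9 cm and close.

Call:
apply_moves --pt "0.05 0.9 0 0" --pt "0 0 0 0"

```text
t: 5.03
ee_pos: [0.4664, 0.1688, 0.0489]
orientation: [-3.139, -0.016, -0.006]
wrist_force: [0.5, 0.2, 0.8]
grip_width: 0.0857
grip_force: 0.0
```

Call:
apply_moves --pt "0 0 0 0" --pt "0 0 0 0" --pt "0 0 0 0" --pt "0 0 0 0" --pt "0 0 0 0" --pt "0 0 0 0" --pt "0 0 0 0" --pt "0 0 0 0" --hand 0 --newtons 25

```text
t: 5.7
ee_pos: [0.4649, 0.1662, 0.0475]
orientation: [3.142, 0.014, 0.0]
wrist_force: [-0.3, 0.3, 5.4]
grip_width: 0.0265
grip_force: 25.0
```

Call:
apply_moves --pt "0 0 2 0" --pt "0 0 4 0" --pt "0 0 4 0" --pt "0.3 -3 2 0" --pt "0.4 -3.8 0 0" --pt "0.4 -3.8 0 0" --pt "0.4 -3.8 0 0" --pt "0.4 -3.8 0 0"

```text
t: 6.37
ee_pos: [0.4834, -0.0174, 0.1673]
orientation: [3.141, 0.015, -0.0]
wrist_force: [0.9, 0.0, -1.4]
grip_width: 0.0262
grip_force: 24.9
```

Call:
apply_moves --pt "0.4 -3.8 0 0" --pt "0.4 -3.8 0 0" --pt "0 -3 0 0" --pt "0 -0.9 0 0" --pt "0 0 0 0" --pt "0 0 0 0" --pt "0 0 0 0"

```text
t: 6.95
ee_pos: [0.4916, -0.1287, 0.167]
orientation: [-3.14, -0.018, 0.001]
wrist_force: [0.3, 0.3, -1.3]
grip_width: 0.0265
grip_force: 24.9
```

```bash
python3 - <<'E'
from h import *
np.set_printoptions(precision=4,suppress=True)
s=monitor.observe();print(s["ee_pos"],s["grip_width"],s["wrist_force"])
p=imaging.snapshot("side");t=imaging.snapshot("top")
im=np.hstack([cv2.resize(p["img"][100:280,300:500],(400,360)),cv2.resize(t["img"][190:370,300:500],(400,360))])
save({"img":im},"g2.png")
E
```

```text
[ 0.4916 -0.1287  0.167 ] 0.026490659621250044 [ 0.2802  0.2962 -1.27  ]
```

View pics/g2.png

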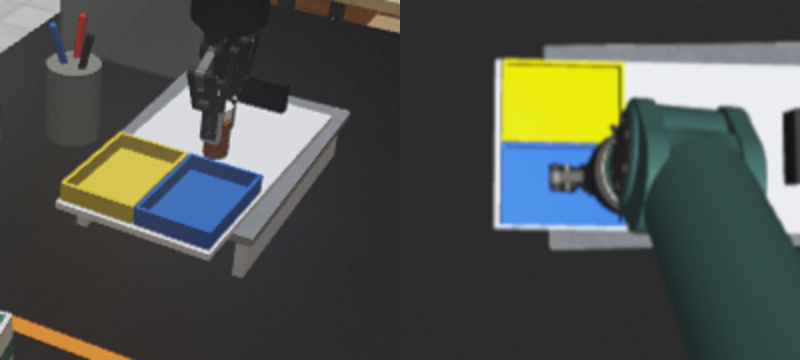

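The vial is held upright above the inner half of the blue bin, at left-crop (217,140). Lowering it and letting go.

Call:
apply_moves --pt "0 0 -2 0" --pt "0 0 -1.6 0" --pt "0 0 -0.6 0" --pt "0 0 -0.3 0" --pt "0 0 -0.15 0" --pt "0 0 0 0" --pt "0 0 0 0"

```text
t: 7.63
ee_pos: [0.4924, -0.1306, 0.1214]
orientation: [3.141, 0.014, 0.002]
wrist_force: [-0.5, 0.7, -0.6]
grip_width: 0.0263
grip_force: 24.9
```

Call:
apply_moves --pt "0 0 0 0" --pt "0 0 0 0" --pt "0 0 0 0" --pt "0 0 0 0" --pt "0 0 0 0" --pt "0 0 0 0" --hand 0.55

```text
t: 8.13
ee_pos: [0.4919, -0.1308, 0.1209]
orientation: [3.142, 0.014, 0.0]
wrist_force: [0.6, -0.5, 0.5]
grip_width: 0.047
grip_force: 0.0
```

Call:
apply_moves --pt "0 0 2 0" --pt "0 0 3.5 0" --pt "0 0 3.5 0" --pt "-0.2 3.7 1 0" --pt "-0.2 3.7 0 0" --pt "-0.2 3.7 0 0" --pt "-0.2 3.7 0 0" --pt "-0.2 3.7 0 0"

```text
t: 8.8
ee_pos: [0.4815, 0.0557, 0.2211]
orientation: [-3.142, -0.013, -0.001]
wrist_force: [0.2, -0.8, -0.6]
grip_width: 0.0469
grip_force: 0.0
```

Call:
apply_moves --pt "-0.2 3.7 0 0" --pt "-0.2 3.7 0 0" --pt "-0.2 3.7 0 0" --pt "-0.2 3.7 0 0" --pt "-0.2 3.7 0 0" --pt "-0.2 3.7 0 0" --pt "-0.2 3.7 -1 0" --pt "0 0 -2 0" --hand 1

```text
t: 9.47
ee_pos: [0.4679, 0.3252, 0.1932]
orientation: [-3.129, -0.031, -0.01]
wrist_force: [0.4, 1.4, -0.1]
grip_width: 0.0854
grip_force: 0.0
```

Call:
apply_moves --pt "0 0 0 0" --pt "0 0 0 0"

```text
t: 9.63
ee_pos: [0.4668, 0.3126, 0.1898]
orientation: [3.139, 0.015, -0.004]
wrist_force: [1.3, -0.5, 0.3]
grip_width: 0.0851
grip_force: 0.0
```

Call:
apply_moves --pt "0.1 0.3 -3 0" --pt "0 0 -4 0" --pt "0 0 -3.5 0" --pt "0 0 -2.5 0" --pt "0 0 -1.2 0" --pt "0 0 0 0" --pt "0 0 0 0"

```text
t: 10.22
ee_pos: [0.4697, 0.3156, 0.0495]
orientation: [3.141, 0.011, 0.001]
wrist_force: [0.5, 0.3, 0.6]
grip_width: 0.0854
grip_force: 0.0
```

Call:
apply_moves --pt "0 0 0 0" --pt "0 0 0 0" --pt "0 0 0 0" --pt "0 0 0 0" --pt "0 0 0 0" --pt "0 0 0 0" --pt "0 0 0 0" --pt "0 0 0 0" --hand 0

```text
t: 10.88
ee_pos: [0.4693, 0.3167, 0.0497]
orientation: [-3.141, -0.014, -0.002]
wrist_force: [-0.3, -0.0, 7.2]
grip_width: 0.0264
grip_force: 25.7
```

Call:
apply_moves --pt "0 0 2 0" --pt "0 0 4 0" --pt "0 0 4 0" --pt "0.2 -3 2.5 0" --pt "0.2 -3.8 0 0" --pt "0.2 -3.8 0 0" --pt "0.2 -3.8 0 0" --pt "0.2 -3.8 0 0"

```text
t: 11.55
ee_pos: [0.4785, 0.1327, 0.1741]
orientation: [3.142, 0.015, 0.001]
wrist_force: [0.6, -0.5, -0.9]
grip_width: 0.0262
grip_force: 25.2
```

Call:
apply_moves --pt "0.3 -3.8 0 0" --pt "0.3 -3.8 0 0" --pt "0.3 -3.8 0 0" --pt "0.3 -3.8 0 0" --pt "0.3 -3 0 0" --pt "0 -1.6 0 0" --pt "0 0 0 0" --pt "0 0 0 0"

```text
t: 12.22
ee_pos: [0.4934, -0.0647, 0.1737]
orientation: [3.142, 0.009, -0.001]
wrist_force: [-0.4, 0.2, -1.6]
grip_width: 0.0262
grip_force: 25.2
```

Call:
apply_moves --pt "0 0 0 0" --pt "0 0 0 0"

```text
t: 12.38
ee_pos: [0.4938, -0.0618, 0.1738]
orientation: [-3.141, -0.018, 0.0]
wrist_force: [-0.3, -0.4, -1.2]
grip_width: 0.0266
grip_force: 25.2
```

Lower by 5.1 to 0.1228.

Call:
apply_moves --pt "0 -0.2 -2 0" --pt "0 0 -2 0" --pt "0 0 -0.6 0" --pt "0 0 -0.3 0" --pt "0 0 -0.15 0" --pt "0 0 0 0" --pt "0 0 0 0"

```text
t: 12.97
ee_pos: [0.4944, -0.0654, 0.124]
orientation: [3.142, 0.015, 0.002]
wrist_force: [0.3, -0.6, -1.0]
grip_width: 0.0266
grip_force: 25.2
```

Call:
apply_moves --pt "0 0 0 0" --pt "0 0 0 0" --pt "0 0 0 0" --pt "0 0 0 0" --pt "0 0 0 0" --pt "0 0 0 0" --hand 0.55

```text
t: 13.47
ee_pos: [0.4939, -0.0658, 0.1234]
orientation: [3.142, 0.014, 0.0]
wrist_force: [0.3, -0.1, -0.2]
grip_width: 0.0472
grip_force: 0.0
```

Call:
apply_moves --pt "0 0 2 0" --pt "0 0 3.5 0" --pt "0 0 3.5 0" --pt "1.5 3.5 0 0" --pt "1.5 3.5 0 0" --pt "1.5 3.5 0 0" --pt "1.5 3.5 0 0" --pt "1.5 3.5 0 0.1"

```text
t: 14.13
ee_pos: [0.5692, 0.1109, 0.2135]
orientation: [3.136, 0.173, 0.0]
wrist_force: [0.7, -0.5, 0.6]
grip_width: 0.0468
grip_force: 0.0
```

Call:
apply_moves --pt "1.5 3.5 0 0.1" --pt "0 1.6 0 0" --pt "0 0 0 0" --pt "0 0 0 0" --pt "0 0 0 0" --hand 1

```text
t: 14.55
ee_pos: [0.5833, 0.1586, 0.2129]
orientation: [3.123, 0.325, -0.002]
wrist_force: [-0.3, -0.2, -0.2]
grip_width: 0.0856
grip_force: 0.0
```

Call:
apply_moves --pt "0 0.5 -2.5 0" --pt "0 0 -4 0" --pt "0 0 -4 0" --pt "0 0 -3 0" --pt "0 0 -2 0" --pt "0 0 -0.8 0" --pt "0 0 0 0" --pt "0 0 0 0"

```text
t: 15.22
ee_pos: [0.5843, 0.1641, 0.0508]
orientation: [3.124, 0.325, 0.001]
wrist_force: [0.1, 0.4, 1.3]
grip_width: 0.0856
grip_force: 0.0
```

Call:
apply_moves --pt "0 0 0 0" --pt "0 0 0 0" --pt "0 0 0 0" --pt "0 0 0 0" --pt "0 0 0 0" --pt "0 0 0 0" --pt "0 0 0 0" --pt "0 0 0 0" --hand 0

```text
t: 15.88
ee_pos: [0.5846, 0.1655, 0.0514]
orientation: [-3.124, -0.327, -0.003]
wrist_force: [-1.1, -0.0, 6.6]
grip_width: 0.0358
grip_force: 26.0
```

```bash
python3 - <<'E'
from h import *
p=imaging.snapshot("side");t=imaging.snapshot("top")
im=np.hstack([cv2.resize(p["img"][130:310,250:450],(400,360)),cv2.resize(t["img"][190:370,300:500],(400,360))])
save({"img":im},"g3.png")
E
```

```text
(no output)
```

View pics/g3.png

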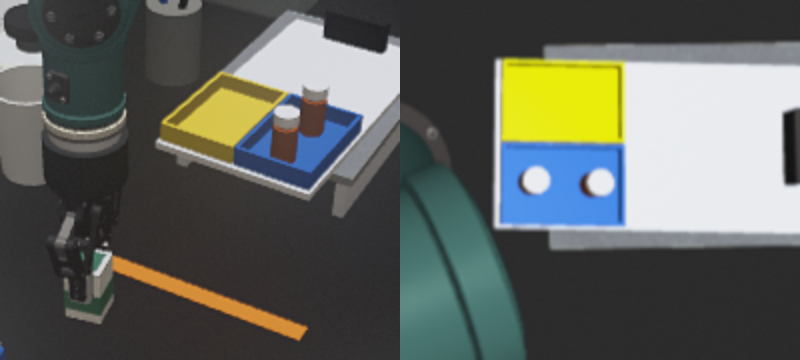

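Both vials stand upright in the blue bin (left crop (285,135) and (314,110)), and the carton is gripped. Carrying it to the yellow bin.

Call:
apply_moves --pt "0 0 2 0" --pt "0 0 4 0" --pt "0 0 4 0" --pt "-0.1 -3 2.5 -0.05" --pt "-0.1 -3.8 0 -0.05" --pt "-0.1 -3.8 0 -0.05" --pt "-0.1 -3.8 0 -0.05" --pt "-0.1 -3.8 0 0"

```text
t: 16.65
ee_pos: [0.5784, -0.0182, 0.1758]
orientation: [3.141, 0.012, 0.001]
wrist_force: [0.7, -0.5, -1.6]
grip_width: 0.0358
grip_force: 25.3
```

Call:
apply_moves --pt "-0.2 -3.8 0 0" --pt "-0.2 -3 0 0" --pt "0 -1.5 0 0" --pt "0 0 0 0" --pt "0 0 0 0" --pt "0 0 0 0" --pt "0 0 0 0"

```text
t: 17.23
ee_pos: [0.575, -0.0972, 0.1753]
orientation: [-3.14, -0.019, -0.0]
wrist_force: [0.0, 0.1, -0.4]
grip_width: 0.0358
grip_force: 25.3
```

Call:
apply_moves --pt "0 0 -2 0" --pt "0 0 -2 0" --pt "0 0 -0.6 0" --pt "0 0 -0.3 0" --pt "0 0 -0.15 0" --pt "0 0 0 0" --pt "0 0 0 0"

```text
t: 17.82
ee_pos: [0.5755, -0.0995, 0.1256]
orientation: [3.141, 0.015, 0.002]
wrist_force: [-0.2, -0.5, 0.2]
grip_width: 0.0357
grip_force: 25.3
```

Call:
apply_moves --pt "0 0 0 0" --pt "0 0 0 0" --pt "0 0 0 0" --pt "0 0 0 0" --pt "0 0 0 0" --pt "0 0 0 0" --hand 0.7

```text
t: 18.32
ee_pos: [0.5749, -0.0998, 0.1249]
orientation: [3.142, 0.014, 0.0]
wrist_force: [-0.3, 0.3, -0.4]
grip_width: 0.0594
grip_force: 0.0
```

Call:
apply_moves --pt "0 0 2 0" --pt "0 0 3.5 0" --pt "0 0 3.5 0" --pt "-0.6 -3.6 0 0" --pt "-0.6 -3.6 0 0" --pt "-0.6 -3.6 0 0" --pt "-0.6 -3.6 0 0" --pt "-0.6 -3.6 0 0"

```text
t: 18.98
ee_pos: [0.5443, -0.2813, 0.215]
orientation: [3.141, 0.014, 0.0]
wrist_force: [0.6, -0.1, -1.0]
grip_width: 0.0596
grip_force: 0.0
```

Call:
apply_moves --pt "-0.6 -3.6 0 0" --pt "-0.6 -2.4 0 0" --pt "0 0 0 0" --pt "0 0 0 0" --pt "0 0 0 0"

```text
t: 19.4
ee_pos: [0.5329, -0.3387, 0.2146]
orientation: [-3.14, -0.015, 0.0]
wrist_force: [0.6, 1.1, -0.6]
grip_width: 0.0596
grip_force: 0.0
```

```bash
python3 - <<'E'
from h import *
np.set_printoptions(precision=4,suppress=True)
print(monitor.observe()["ee_pos"])
p=imaging.snapshot("side");t=imaging.snapshot("top")
for q in(p,t):
    for r in models.pinpoint(q,"grip")[:2]: print(round(r["confidence"],2),np.array(r["xy"]),atz(q,r["xy"],.088))
im=np.hstack([cv2.resize(p["img"][90:270,310:510],(400,360)),cv2.resize(t["img"][190:370,340:540],(400,360))])
save({"img":im},"g4.png")
E
```

```text
[ 0.5329 -0.3387  0.2146]
0.59 [427.9 144.2] [ 0.5274 -0.3452  0.088 ]
0.29 [361.4 191.3] [ 0.5659 -0.0715  0.088 ]
0.6 [495.4 261.5] [ 0.5334 -0.3435  0.088 ]
0.38 [188.1 214.8] [0.6353 0.3047 0.088 ]
```

View pics/g4.png

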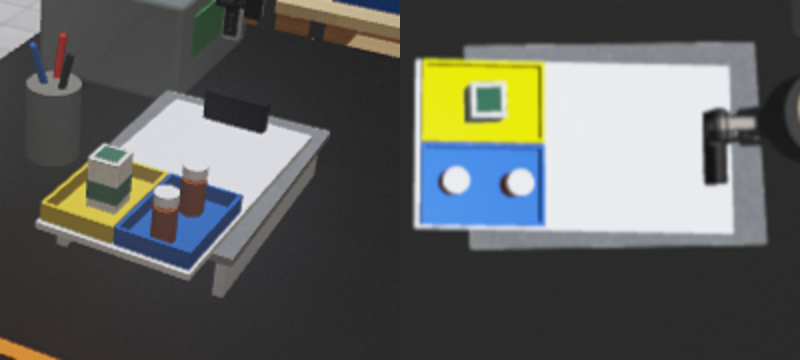

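All three samples stand in their bins, with the carton at left-crop (110,175). The grip tab is at about (0.529, -0.343). Descending over it.

Call:
apply_moves --pt "-0.3 -0.3 -3 0" --pt "0 0 -4 0" --pt "0 0 -2.5 0" --pt "0 0 -1.2 0" --pt "0 0 -0.6 0" --pt "0 0 0 0" --pt "0 0 0 0"

```text
t: 20.18
ee_pos: [0.531, -0.3428, 0.1028]
orientation: [3.141, 0.015, 0.003]
wrist_force: [0.1, 0.0, -0.2]
grip_width: 0.06
grip_force: 0.0
```

Call:
apply_moves --pt "0 0 0 0" --pt "0 0 0 0" --pt "0 0 0 0" --pt "0 0 0 0" --pt "0 0 0 0" --pt "0 0 0 0" --pt "0 0 0 0" --pt "0 0 0 0" --hand 0 --newtons 60

```text
t: 20.85
ee_pos: [0.5311, -0.3437, 0.1032]
orientation: [3.14, 0.009, 0.005]
wrist_force: [0.2, -0.8, 6.4]
grip_width: 0.0134
grip_force: 58.6
```

```bash
python3 - <<'E'
from h import *
p=imaging.snapshot("side")
im=cv2.resize(p["img"][90:270,310:510],(600,540))
save({"img":im},"g5.png")
E
```

```text
(no output)
```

View pics/g5.png

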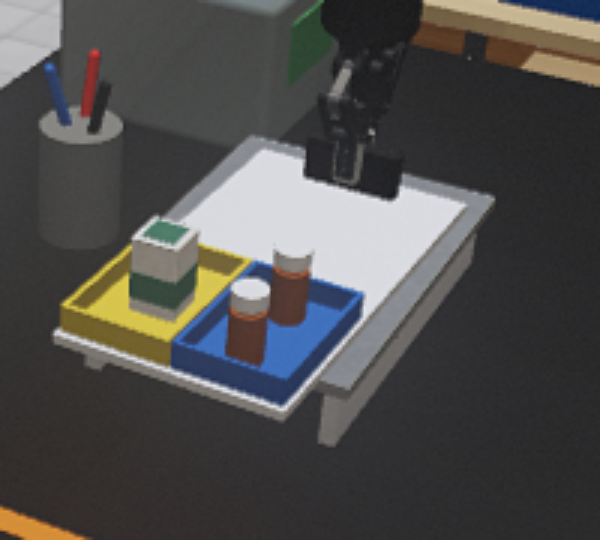

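The grip is held (13.4 mm) and the board is level. Sliding outward gently.

Call:
apply_moves --pt "0 0.2 0 0" --pt "0 0.4 0 0" --pt "0 0.6 0 0" --pt "0 0.7 0 0" --pt "0 0.7 0 0" --pt "0 0.7 0 0" --pt "0 0.7 0 0" --pt "0 0.7 0 0"

```text
t: 21.57
ee_pos: [0.5303, -0.3004, 0.1032]
orientation: [3.135, 0.012, 0.004]
wrist_force: [-0.1, -8.9, 6.4]
grip_width: 0.013
grip_force: 58.0
```

Call:
apply_moves --pt "0 0.7 0 0" --pt "0 0.7 0 0" --pt "0 0.7 0 0" --pt "0 0.7 0 0" --pt "0 0.7 0 0" --pt "0 0.7 0 0" --pt "0 0.5 0 0" --pt "0 0.3 0 0"

```text
t: 22.23
ee_pos: [0.5305, -0.2499, 0.1032]
orientation: [3.136, 0.013, 0.004]
wrist_force: [-0.5, -9.7, 6.8]
grip_width: 0.0131
grip_force: 58.1
```

Call:
apply_moves --pt "0 0.2 0 0" --pt "0 0 0 0" --pt "0 0 0 0" --pt "0 0 0 0"

```text
t: 22.57
ee_pos: [0.5306, -0.2478, 0.1032]
orientation: [3.136, 0.013, 0.004]
wrist_force: [0.3, -7.3, 6.8]
grip_width: 0.0132
grip_force: 58.2
```

```bash
cat > m.py <<'E'
from h import *
import sys
np.set_printoptions(precision=4,suppress=True)
p=imaging.snapshot("side");t=imaging.snapshot("top")
for q in(p,t):
    for k,z in(("board_front",.068),("tape",0)):
        for r in models.pinpoint(q,k)[:2]: print(k,round(r["confidence"],2),np.array(r["xy"]),atz(q,r["xy"],z))
# front edge in top view: white rim outside bins, rows of each image line
g=t["img"].astype(int)
for r in(230,245,260,275,290):
    c=np.argmax(g[r,200:400].min(1)>130)+200
    print(r,c,g[r,c-2:c+4].tolist(),atz(t,(c-.5,r),.068))
im=np.hstack([cv2.resize(p["img"][110:290,260:460],(400,360)),cv2.resize(t["img"][190:370,250:450],(400,360))])
save({"img":im},sys.argv[1])
E
python3 m.py g6.png
```

```text
board_front 0.78 [344.7 238.2] [0.5286 0.0683 0.068 ]
tape 0.67 [335.7 272.4] [0.5317 0.0955 0.    ]
board_front 0.56 [302.4 264.7] [0.5303 0.0644 0.068 ]
tape 0.83 [294.5 265. ] [0.5352 0.0819 0.    ]
tape 0.42 [353.  286.4] [ 0.4862 -0.0497  0.    ]
230 200 [[228, 230, 204], [231, 233, 236], [229, 231, 236], [180, 189, 213], [92, 117, 177], [27, 59, 112]] [0.6058 0.284  0.068 ]
245 302 [[45, 46, 47], [90, 90, 93], [172, 175, 182], [226, 228, 233], [224, 226, 204], [231, 233, 106]] [0.5726 0.0661 0.068 ]
260 302 [[46, 46, 47], [89, 90, 93], [172, 175, 181], [226, 228, 234], [224, 226, 207], [231, 233, 110]] [0.5404 0.0662 0.068 ]
275 302 [[45, 45, 46], [89, 90, 93], [173, 177, 182], [232, 234, 238], [228, 231, 240], [139, 176, 237]] [0.5084 0.0664 0.068 ]
290 302 [[45, 44, 45], [82, 82, 85], [165, 168, 174], [232, 233, 237], [228, 231, 240], [140, 177, 237]] [0.4766 0.0665 0.068 ]
```

View pics/g6.png

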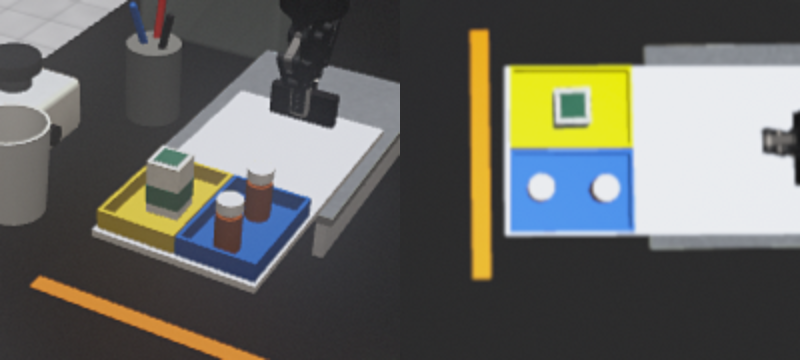

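The board is level, straight and loaded. Its front edge is at y = 0.0665 (top column 302) and the tape centre at 0.092, so 2.6 cm remain.

Call:
apply_moves --pt "0 0.3 0 0" --pt "0 0.5 0 0" --pt "0 0.5 0 0" --pt "0 0.5 0 0" --pt "0 0.4 0 0" --pt "0 0.3 0 0" --pt "0 0.1 0 0" --pt "0 0 0 0"

```text
t: 23.53
ee_pos: [0.5308, -0.2226, 0.1034]
orientation: [3.135, 0.013, 0.005]
wrist_force: [0.4, -8.9, 8.1]
grip_width: 0.013
grip_force: 58.3
```

Call:
apply_moves --pt "0 0 0 0" --pt "0 0 0 0" --pt "0 0 0 0" --pt "0 0 0 0"

```text
t: 23.87
ee_pos: [0.5308, -0.2226, 0.1034]
orientation: [3.135, 0.012, 0.005]
wrist_force: [-0.7, -8.7, 8.3]
grip_width: 0.0134
grip_force: 58.4
```

```bash
python3 m.py g7.png
```

```text
board_front 0.91 [338.2 242.9] [0.532 0.088 0.068]
tape 0.91 [340.1 272.7] [0.5238 0.0918 0.    ]
board_front 0.57 [288.2 266.2] [0.5273 0.0946 0.068 ]
tape 0.82 [293.  266.2] [0.5325 0.0853 0.    ]
230 200 [[228, 230, 204], [231, 233, 236], [229, 231, 236], [180, 189, 213], [92, 117, 177], [28, 60, 113]] [0.6058 0.284  0.068 ]
245 290 [[235, 181, 43], [235, 184, 72], [235, 212, 163], [234, 233, 238], [234, 237, 236], [230, 232, 136]] [0.5727 0.0918 0.068 ]
260 290 [[235, 183, 44], [235, 188, 74], [235, 213, 165], [234, 233, 238], [234, 236, 236], [230, 232, 136]] [0.5405 0.0918 0.068 ]
275 290 [[235, 185, 47], [235, 189, 76], [235, 214, 165], [235, 234, 237], [227, 231, 241], [139, 173, 233]] [0.5085 0.0919 0.068 ]
290 290 [[236, 187, 52], [235, 191, 78], [235, 215, 166], [235, 234, 237], [226, 230, 240], [139, 173, 234]] [0.4768 0.0919 0.068 ]
```

View pics/g7.png

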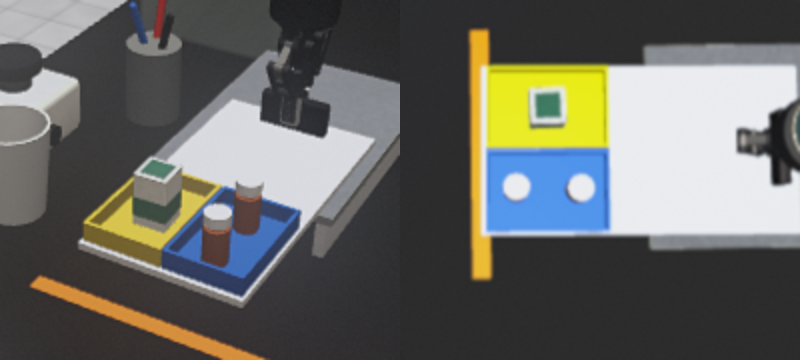

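The front edge is at y = 0.0919, against the tape centre at 0.0923. The board is level and held, and the samples are upright. Handing in.

```bash
python3 -c "
from rig import order
print(order.sign_off())"
```

```text
the job is handed in; nothing more can be done
None
```

The job is handed in: both vials stand in the blue bin and the carton in the yellow bin. The board is held level by its grip, with its front edge measured within about 1 mm of the tape's centre line at 24 s; no verdict was returned.

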